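Find the loose bolt and hold its locking cap open

TASK

One of the three bolts in the green mounting foot is loose. Pull the brass tapping rod up out of the wooden stand and tap all three bolt heads with its foot, from left to right (left is the robot's left), firmly enough that the loose one sinks; then push the yellow tab of the loose bolt's cap back with the rod, so that the cap tips up at least 45 degrees, and finish while still holding it open with the rod, so I can tighten the bolt. Keep the other two caps shut and leave the other things on the bench alone.

Things in the scene. Friction and masses are not known exactly. Their poses are not given: they have to be found in the camera images.
- foot: Green cast mounting foot bolted to the bench, 100 x 262 x 30 mm (its own x, y, z). Origin at the centre of its underside, on the bench; x points to its far side (the hinges), y to its left, z up. Its three bolts stand in a row along y, at x = -12 mm, y = +78 (left), 0 (middle), -78 mm (right). Nothing on it but the caps and bolt heads rises above 38 mm.
- rod: Tapping rod, 136 mm long, about 0.11 kg, loose: a brass shaft 12 mm thick from the foot (origin, its flat tapping end) to 72 mm, then a dark round wooden handle 18 mm thick to 136 mm; z runs up along it from the foot to the handle. It starts upright in the stand, foot 5 mm above the bench, its handle 77 to 141 mm above the bench.
- stand: Wooden tool stand fixed on the bench, 56 x 110 x 50 mm, origin at the centre of its underside. Its middle hole, at the origin's x and y, is 15 mm wide and 45 mm deep and holds the rod with some play. Two short steel pins, fixed, stand 35 mm either side along its y, up to 75 mm above the bench.
- salve_tin: Bystander: cream jar with white lid, 64 x 64 x 56 mm, loose, origin under its centre.
- coffee_tin: Bystander: red tin, 56 x 56 x 58 mm, loose, origin under its centre.
- pliers_b: Bystander: pliers with blue handles, 41 x 126 x 11 mm, lying loose, origin under the centre.
- chasing_hammer: Bystander: hammer with wooden handle, 65 x 233 x 26 mm, lying loose, origin under the centre.
- bolt_left (a joint): How far the left bolt has sunk, m; 0 = as found. Any one of the three bolts is the loose one: pressed or tapped down with more than about 2 N it sinks 6 to 7 mm into its seat and stays down; a tight one stops dead within about 1 mm. They look alike until tapped.
- bolt_left_top (a point): Centre of the flat top of the left bolt's hexagonal steel head (22 mm wide), 45 mm above the bench as found, about 10 mm above the closed cap round it. It moves down with the bolt.
- cap_left (a joint): Opening angle of the left bolt's locking cap, rad; 0 = shut (flat), 1.15 = its stop. The cap is a dark steel plate, 46 mm wide, 56 mm from hinge to front edge, with a window round the bolt head; its hinge lies 34 mm beyond the bolt along the foot's x, 32.5 mm above the bench, parallel to the foot's y. Pushing the top of its yellow tab along the foot's +x (away from the bolt) tips it up; it needs about 1 to 3 N, and a light spring shuts it when let go.
- cap_left_tab (a point): Middle of the top edge of the left cap's yellow upright tab (4 mm thick, 32 mm wide, 40 mm tall, standing on the hinge line), on the face that looks to the bolt; 74.5 mm above the bench when shut. The tab moves with the cap, so as the cap opens it leans back over the far side; between it and the head of its bolt there are 21 mm when shut. The tab's top end drops to 58 mm above the bench at 0.9 rad.
- bolt_middle (a joint): How far the middle bolt has sunk, m; 0 = as found. Any one of the three bolts is the loose one: pressed or tapped down with more than about 2 N it sinks 6 to 7 mm into its seat and stays down; a tight one stops dead within about 1 mm. They look alike until tapped.
- bolt_middle_top (a point): Centre of the flat top of the middle bolt's hexagonal steel head (22 mm wide), 45 mm above the bench as found, about 10 mm above the closed cap round it. It moves down with the bolt.
- cap_middle (a joint): Opening angle of the middle bolt's locking cap, rad; 0 = shut (flat), 1.15 = its stop. The cap is a dark steel plate, 46 mm wide, 56 mm from hinge to front edge, with a window round the bolt head; its hinge lies 34 mm beyond the bolt along the foot's x, 32.5 mm above the bench, parallel to the foot's y. Pushing the top of its yellow tab along the foot's +x (away from the bolt) tips it up; it needs about 1 to 3 N, and a light spring shuts it when let go.
- cap_middle_tab (a point): Middle of the top edge of the middle cap's yellow upright tab (4 mm thick, 32 mm wide, 40 mm tall, standing on the hinge line), on the face that looks to the bolt; 74.5 mm above the bench when shut. The tab moves with the cap, so as the cap opens it leans back over the far side; between it and the head of its bolt there are 21 mm when shut. The tab's top end drops to 58 mm above the bench at 0.9 rad.
- bolt_right (a joint): How far the right bolt has sunk, m; 0 = as found. Any one of the three bolts is the loose one: pressed or tapped down with more than about 2 N it sinks 6 to 7 mm into its seat and stays down; a tight one stops dead within about 1 mm. They look alike until tapped.
- bolt_right_top (a point): Centre of the flat top of the right bolt's hexagonal steel head (22 mm wide), 45 mm above the bench as found, about 10 mm above the closed cap round it. It moves down with the bolt.
- cap_right (a joint): Opening angle of the right bolt's locking cap, rad; 0 = shut (flat), 1.15 = its stop. The cap is a dark steel plate, 46 mm wide, 56 mm from hinge to front edge, with a window round the bolt head; its hinge lies 34 mm beyond the bolt along the foot's x, 32.5 mm above the bench, parallel to the foot's y. Pushing the top of its yellow tab along the foot's +x (away from the bolt) tips it up; it needs about 1 to 3 N, and a light spring shuts it when let go.
- cap_right_tab (a point): Middle of the top edge of the right cap's yellow upright tab (4 mm thick, 32 mm wide, 40 mm tall, standing on the hinge line), on the face that looks to the bolt; 74.5 mm above the bench when shut. The tab moves with the cap, so as the cap opens it leans back over the far side; between it and the head of its bolt there are 21 mm when shut. The tab's top end drops to 58 mm above the bench at 0.9 rad.

How it is judged:
By the outcome, as a careful person would: the job done as asked, in the order asked, and still so for the second after the job is handed in, while the arm keeps its last pose, push and grip.
It also fails if it takes over 48 s, if anything falls off the work surface, if the arm or the gripper's body presses on something with over 40 N, if the wrist force passes 120 N, or if a joint passes its speed limit or range.

ROBOT

A 7-joint arm with a two-finger parallel gripper is mounted at the origin on a cart in front of the work surface, level with it; the furniture and walls round the work are solid. World frame = base frame: x ahead of the robot, y to its left, z up, the work surface at z = 0. Lengths are in m, angles in rad, forces in N, time in s.
With the tool pointing down it reaches from about 0.4 to 0.875 m from the base axis. Payload 19.3 kg.
Tool frame: the origin (TCP) lies at the very end of the fingers, on their centre line; the grasp point (between the pads) lies 19 mm behind it; z points along the fingers, y is the direction in which the jaws open and shut (so a half turn about z gives the same grasp; the last joint's range is limited). The gripper opens to 85 mm and grips with 20 to 120 N. Pads are 22 mm wide; open, the fingers measure 114 mm over their backs; the gripper's body (76 mm by 85 mm) begins 54 mm behind the grasp point. The pads swing forward as they close: fully open they stand 13 mm farther back than shut.
Start: joints at [1.057, 0.521, -0.036, 1.599, 0.021, 1.021, -0.113], TCP at [0.268, -0.564, 0.231] pointing down, gripper open.
Joint ranges: [-2.91, 2.91], [-0.3, 2.13], [-1.5, 1.42], [0.17, 2.43], [-1.26, 4.41], [0.16, 1.93], [-2.52, 2.52]. Speed limits (rad/s): [1.89, 1.89, 2.39, 2.39, 3.01, 3.01, 3.01].

INTERFACE

Orientations are given as [roll, pitch, yaw] about the fixed x, y, z axes, in that order (R = Rz(yaw) Ry(pitch) Rx(roll)).
In Python, from workcell import telemetry, imaging, ticket gives the robot as it stands.
- The arm moves only by the tool carry_out, never from a script. Its argument "series" is a list of rows, each a list of 7 numbers: the shift along the tool's x, y, z in m, then the turn, a rotation vector about the tool's x, y, z in rad, then the closure in counts, from 0 (fully open) to 255 (shut). In form: [[tx, ty, tz, ax, ay, az, jaw], ...]. A call has 1 to 10 rows; each row is the pose to reach, as a shift and turn from the pose commanded when the call began, along the tool's axes at that moment; what a row does not reach only later rows make up. A row lasts 1/8 s, in which the tool goes at most 62.5 mm and 10.7 degrees, less where a joint would pass 70% of its speed; a pose out of reach is approached as far as the arm can. A call with a gripper value outside its range is refused whole. The fingers move at their own pace and stop on an object; "force" is the grip in N (left out, the last holds). Time passes only in rows, so rows that repeat a pose let the fingers close. It gives the time, the measured TCP pose, the force and the opening at its end, in the units of the state.
- telemetry.observe(): the state, without advancing time (a new reading comes with each control period).
- imaging.grab_frame(name): name is "scene" or "top"; returns (picture, depth): 420x560x3 uint8, blue, green, red; 420x560 float32, m along the optical axis (not along the pixel's ray), 0 where there is no reading.
- imaging.camera_info(name): a dict with "mtx" (3x3 intrinsics, pixels), "extrinsics" (4x4, takes a point from camera to world coordinates). Camera axes: x right, y down, z forward; pixel columns grow to the right and rows downward; lengths in m; the calibration is good to about 2 mm. A picture is of the moment at which its call begins. camera_info takes no time and is no camera call.
- ticket.job_done(): hands the job in, once; it reports no verdict.
The state is a dict: "clock": time; "qpos": joint angles; "qd": joint speeds; "joint_efforts": joint torques, N m; "position": TCP position; "tool_rot": TCP orientation; "force": force on the tool from outside, world axes, zero at the start; "moment": the same for the moment, N m; "grip_width": finger opening in m.
Only numpy, scipy, OpenCV 4.12 (cv2) and the standard library are available. Lean on these libraries where they do the work, as an engineer would, in place of code of your own. Each camera call takes 0.05 s, during which the arm holds its last target.

## Working session

There is one attempt and no reset: what is moved stays moved. The work goes in short steps, Python scripts to look and compute and a tool call to move; the robot and the scene stay as the last step left them, time stands still between calls to the robot, and variables do not carry over. Pictures are saved under pics/ and viewed, and the job is handed in when it is done.

Besides the shell and the picture viewer there is one more tool, called after "Request:" as name([rows], argument=value, ...), one row to a line, values as JSON. carry_out: Moves the arm, as the interface text tells. Its arguments: {"type":"object","properties":{"series":{"type":"array"},"force":{"type":"number"}},"required":["series"]}

```bash
ls; mkdir -p pics
python3 - <<'E'
from workcell import telemetry, imaging
import cv2,numpy as np
print(telemetry.observe())
for n in ("scene","top"):
    p,d=imaging.grab_frame(n); cv2.imwrite(f"pics/{n}0.png",p); np.save(f"{n}0.npy",d)
    i=imaging.camera_info(n); print(n,np.round(i["mtx"],1).tolist(),np.round(i["extrinsics"],3).tolist())
E
```

```text
pics
{'clock': 0.0, 'qpos': array([ 1.05682257,  0.52200618, -0.03630112,  1.59999148,  0.02123051,
        1.02109585, -0.11279266]), 'qd': array([ 4.23227567e-05,  1.71781788e-03, -2.61606054e-03,  4.76256507e-04,
       -5.22064535e-04, -1.18549800e-03, -4.29625160e-04]), 'joint_efforts': array([-1.61237378e-03, -9.27086377e+01,  1.97940588e+00, -3.69925618e+01,
        1.79388846e-02,  8.27895332e-03,  2.17334332e-05]), 'position': array([ 0.26814894, -0.5641906 ,  0.23073683]), 'tool_rot': array([-3.14048346e+00,  1.18210024e-04,  4.43764054e-01]), 'force': array([-0.02192195,  0.61998951,  0.64023531]), 'moment': array([-0.04275362, -0.02617719,  0.00216147]), 'grip_width': 0.08536474079034213}
scene [[479.1, 0.0, 277.2], [0.0, 479.1, 208.4], [0.0, 0.0, 1.0]] [[0.738, -0.298, 0.605, -0.436], [-0.674, -0.297, 0.676, -1.103], [-0.021, -0.907, -0.42, 0.757], [0.0, 0.0, 0.0, 1.0]]
top [[420.0, 0.0, 276.7], [0.0, 420.0, 205.1], [0.0, 0.0, 1.0]] [[-0.017, -0.989, 0.148, 0.358], [-1.0, 0.016, -0.009, 0.019], [0.007, -0.148, -0.989, 1.53], [0.0, 0.0, 0.0, 1.0]]
```

View pics/scene0.png

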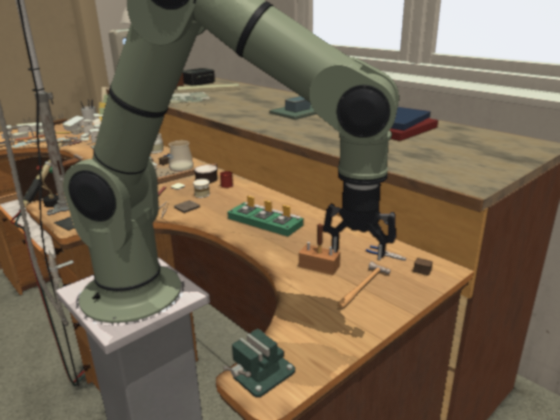

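View pics/top0.png

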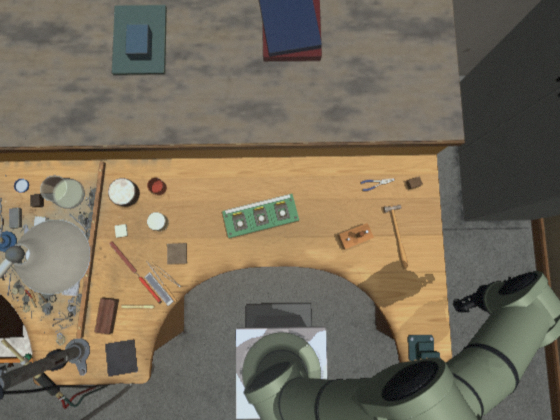

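The scene view shows the foot at about (265,217) with yellow tabs, and the stand with the rod at about (320,250). In the top view the foot is at (260,216) and the stand at (355,236). Next I'll zoom in.

Run:
```python
import cv2,numpy as np
a=cv2.imread("pics/top0.png")[185:275,210:400]; b=cv2.imread("pics/scene0.png")[185:290,215:365]
cv2.imwrite("pics/zt.png",cv2.resize(a,None,fx=4,fy=4,interpolation=cv2.INTER_CUBIC))
cv2.imwrite("pics/zs.png",cv2.resize(b,None,fx=5,fy=5,interpolation=cv2.INTER_CUBIC))
```

```text
(no output)
```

View pics/zt.png

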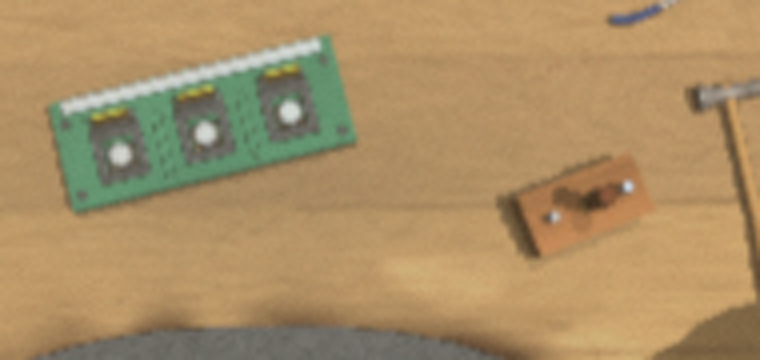

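View pics/zs.png

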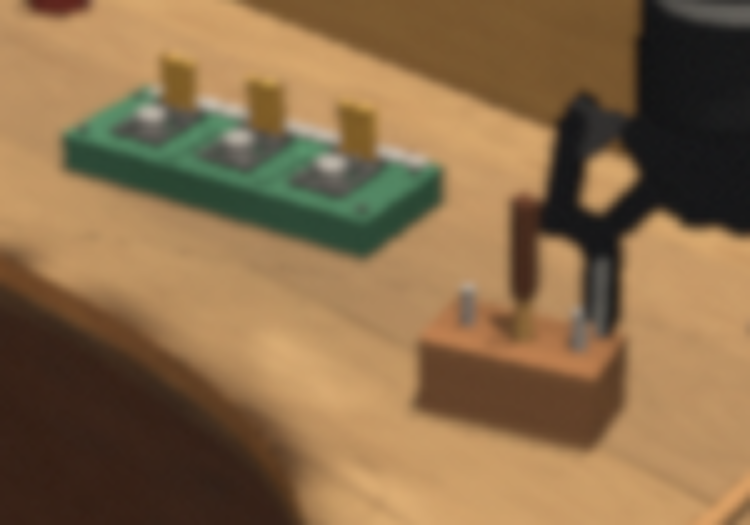

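Both zooms are clear. The zoomed top view shows three white bolt heads at (120,154), (205,132) and (290,112), and two pins at (554,216) and (628,186). The rod is between the pins, and the green outline is crisp. I'll turn these into positions.

```bash
cat > h.py <<'E'
import numpy as np,cv2
from workcell import imaging
def ray(n,uv):
    i=imaging.camera_info(n);K=i["mtx"];T=i["extrinsics"]
    d=T[:3,:3]@np.linalg.solve(K,[uv[0],uv[1],1.]);return T[:3,3],d
def onz(n,uv,z):
    o,d=ray(n,uv);return o+d*(z-o[2])/d[2]
def proj(n,P):
    i=imaging.camera_info(n);p=np.linalg.inv(i["extrinsics"])@np.r_[P,1];q=i["mtx"]@p[:3];return q[:2]/q[2]
def tri(u1,u2):
    (o1,d1),(o2,d2)=ray("top",u1),ray("scene",u2)
    A=np.c_[d1,-d2];s=np.linalg.lstsq(A,o2-o1,rcond=None)[0];p,q=o1+s[0]*d1,o2+s[1]*d2
    return (p+q)/2,np.linalg.norm(p-q)
E
python3 - <<'E'
from h import *
def blobs(img,mask,box):
    x0,y0,x1,y1=box;m=np.zeros(mask.shape,np.uint8);m[y0:y1,x0:x1]=mask[y0:y1,x0:x1]
    n,l,s,c=cv2.connectedComponentsWithStats(m);return [(c[k],s[k,4]) for k in range(1,n)]
for n,box in(("top",(215,185,310,245)),("scene",(222,190,310,235))):
    im=cv2.imread(f"pics/{n}0.png");hsv=cv2.cvtColor(im,cv2.COLOR_BGR2HSV)
    w=((hsv[...,1]<45)&(hsv[...,2]>(165 if n=="top" else 140))).astype(np.uint8)
    print(n,"white");
    for c,s in blobs(im,w,box): print(np.round(c,1),s,np.round(onz(n,c,.045),4))
    y=((abs(hsv[...,0].astype(int)-25)<8)&(hsv[...,1]>150)).astype(np.uint8)
    print("yellow")
    for c,s in blobs(im,y,box): print(np.round(c,1),s, np.round(onz(n,c,.0745),4))
    if n=="top":
        g=((abs(hsv[...,0].astype(int)-75)<20)&(hsv[...,1]>70)).astype(np.uint8);g[:185]=0;g[245:]=0;g[:,:215]=0;g[:,310:]=0
        g=cv2.morphologyEx(g,cv2.MORPH_CLOSE,np.ones((15,15)))
        r=cv2.minAreaRect(cv2.findContours(g,0,2)[0][0]);bx=cv2.boxPoints(r)
        P=np.array([onz(n,b,.03) for b in bx]);print(np.round(P,4),P.mean(0),[np.linalg.norm(P[k]-P[k-1]) for k in range(4)])
        w=((hsv[...,1]<60)&(hsv[...,2]>130)).astype(np.uint8)
        for c,s in blobs(im,w,(335,225,378,252)): print("pin",c,s,np.round(onz(n,c,.075),4))
for u in ((210+554/4,185+216/4),(210+628/4,185+186/4)): print("pineye",onz("top",u,.075))
im=cv2.imread("pics/top0.png");hsv=cv2.cvtColor(im,cv2.COLOR_BGR2HSV)
E
```

```text
top white
[257.1 203.6] 251 [0.5869 0.0749 0.045 ]
[281.9 212.2] 18 [ 0.5544 -0.0132  0.045 ]
[261.  217.9] 20 [0.5352 0.0619 0.045 ]
[239.6 223.2] 19 [0.5174 0.1377 0.045 ]
yellow
[280. 203.] 1 [ 0.5832 -0.0064  0.0745]
[259. 208.] 1 [0.5666 0.0674 0.0745]
[[ 0.5555  0.2002  0.03  ]
 [ 0.6191 -0.049   0.03  ]
 [ 0.5299 -0.0706  0.03  ]
 [ 0.4675  0.1767  0.03  ]] [0.54303233 0.06433238 0.03      ] [np.float64(0.09106481133003262), np.float64(0.2572237593770658), np.float64(0.09176862862046758), np.float64(0.2550370752482025)]
pin [366.5 231. ] 6 [ 0.4799 -0.3052  0.075 ]
pin [348.33333333 238.66666667] 3 [ 0.4543 -0.2409  0.075 ]
scene white
[245. 203.] 1 [0.5395 0.161  0.045 ]
[244.5 207. ] 14 [0.5162 0.135  0.045 ]
[259.2 206.9] 15 [0.5538 0.0981 0.045 ]
[262.  211.8] 13 [0.534  0.0598 0.045 ]
[277.7 211.9] 12 [0.5724 0.0207 0.045 ]
[294.9 216.3] 13 [ 0.5903 -0.0469  0.045 ]
[280.5 216.9] 14 [ 0.5522 -0.0157  0.045 ]
yellow
[250.4 200.5] 44 [0.5259 0.1116 0.0745]
[267.7 205.4] 50 [0.5417 0.0368 0.0745]
[286.2 210. ] 55 [ 0.5609 -0.0352  0.0745]
pineye [ 0.45313992 -0.24138632  0.075     ]
pineye [ 0.47810283 -0.30684344  0.075     ]
```

```bash
cat >> h.py <<'E'
from scipy.spatial.transform import Rotation as Ro
def delta(cur,curR,tgt,tgtR):
    R0=Ro.from_euler('xyz',curR);R1=Ro.from_euler('xyz',tgtR)
    return np.round(np.r_[R0.inv().apply(np.array(tgt)-cur),(R0.inv()*R1).as_rotvec()],4)
E
python3 - <<'E'
from h import *
from workcell import telemetry
c=np.array([.4667,-.2733])
for z in(.05,.077,.141): print(z,[proj(n,np.r_[c,z]) for n in("top","scene")])
for n,b in(("top",(345,225,372,245)),("scene",(310,220,328,258))):
    im=cv2.imread(f"pics/{n}0.png");x0,y0,x1,y1=b
    hsv=cv2.cvtColor(im,cv2.COLOR_BGR2HSV)[y0:y1,x0:x1]
    m=(hsv[...,2]<105).astype(np.uint8)
    print(n);print("\n".join("".join("#" if v else "." for v in r) for r in m))
s=telemetry.observe();print(delta(s["position"],s["tool_rot"],[.4667,-.2733,.2],[np.pi,0,1.81]))
E
```

```text
0.05 [array([356.11734858, 235.48880602]), array([318.72614144, 251.55885415])]
0.077 [array([357.62903567, 234.89274945]), array([318.86628051, 243.48479563])]
0.141 [array([361.44392568, 233.38854247]), array([319.20775585, 223.81082435])]
top
...........................
...........................
...........................
...........................
...........................
...........................
...........................
...................#.......
............###............
..........#####............
..........######...........
..........######...........
...........................
...........................
...........................
...........................
...........................
...........................
...........................
...........................
scene
...............###
...............###
..............####
..............####
..............####
............######
........##########
........##########
........##########
........##########
........##########
........##########
........####......
........####......
.......#####......
.......#####......
.......#####......
.......#####......
.......#####......
.......#####......
.......#####......
.......#####......
........####......
........####......
........###.......
.........#........
..................
..................
..................
..................
..................
..................
..................
..................
..................
..................
..................
#.................
[ 3.0420e-01 -1.7740e-01  3.1000e-02 -9.0000e-04 -6.0000e-04 -1.3662e+00]
```

Request:
carry_out([
  [0.03,-0.018,0,0,0,-0.14,0],
  [0.076,-0.044,0,0,0,-0.32,0],
  [0.122,-0.07,0,0,0,-0.5,0],
  [0.168,-0.097,0,0,0,-0.68,0],
  [0.214,-0.124,0.01,0,0,-0.86,0],
  [0.255,-0.15,0.02,0,0,-1.04,0],
  [0.286,-0.168,0.03,0,0,-1.21,0],
  [0.304,-0.1774,0.031,0,0,-1.366,0],
  [0.304,-0.1774,0.031,0,0,-1.366,0],
  [0.304,-0.1774,0.031,0,0,-1.366,0],
], force=80)

```text
clock: 1.35
position: [0.4661, -0.2745, 0.2002]
tool_rot: [-3.141, 0.0, 1.806]
force: [-0.0, 0.2, 0.8]
grip_width: 0.0854
```

Run:
```python
from h import *
from workcell import telemetry
s=telemetry.observe();print(s["clock"],s["position"],s["tool_rot"],s["qpos"].round(2),s["force"])
print(delta(s["position"],s["tool_rot"],[.4667,-.2733,.098],[np.pi,0,1.81]))
p,d=imaging.grab_frame("scene");cv2.imwrite("pics/s1.png",cv2.resize(p[150:300,215:415],None,fx=4,fy=4,interpolation=2))
```

```text
1.35 [ 0.46614032 -0.27449677  0.20018113] [-3.14104734e+00  5.77222896e-05  1.80626672e+00] [ 0.74  0.45 -0.43  1.84  0.24  0.9   0.44] [-0.04964663  0.1779519   0.75637045]
[ 1.000e-03  9.000e-04  1.022e-01 -5.000e-04  1.000e-04 -3.700e-03]
```

View pics/s1.png

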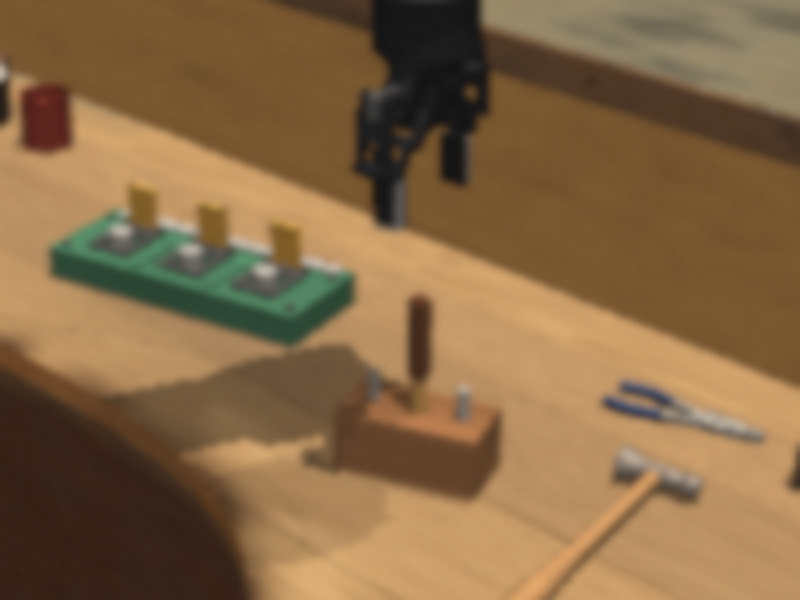

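The open jaws straddle the rod handle at (420,335), with clearance to both pins. I'll descend and close.

Request:
carry_out([
  [0.001,0.001,0.03,0,0,0,0],
  [0.001,0.001,0.065,0,0,0,0],
  [0.001,0.001,0.09,0,0,0,0],
  [0.001,0.001,0.102,0,0,0,0],
  [0.001,0.001,0.102,0,0,0,80],
  [0.001,0.001,0.102,0,0,0,160],
  [0.001,0.001,0.102,0,0,0,255],
  [0.001,0.001,0.102,0,0,0,255],
  [0.001,0.001,0.102,0,0,0,255],
  [0.001,0.001,0.102,0,0,0,255],
], force=80)

```text
clock: 2.65
position: [0.4677, -0.2728, 0.0991]
tool_rot: [3.141, 0.001, 1.81]
force: [-1.8, 0.3, 8.3]
grip_width: 0.0162
```

Run:
```python
from h import *
from workcell import telemetry
s=telemetry.observe();print(s)
p,d=imaging.grab_frame("scene");cv2.imwrite("pics/s2.png",cv2.resize(p[150:300,215:415],None,fx=4,fy=4,interpolation=2))
```

```text
{'clock': 2.65, 'qpos': array([ 0.6937325 ,  0.59538313, -0.37715376,  1.91568103,  0.33108542,
        0.69010931,  0.35669317]), 'qd': array([ 0.00023937, -0.0010699 , -0.00041958, -0.00017936, -0.00190815,
        0.0010027 , -0.00143365]), 'joint_efforts': array([-4.46776422e-01, -8.31480789e+01, -5.54515645e+00, -2.50553316e+01,
       -4.36018396e-02, -6.78894650e-01, -2.32834018e-04]), 'position': array([ 0.46774933, -0.2728131 ,  0.09905595]), 'tool_rot': array([3.14100611e+00, 9.25413282e-04, 1.80957052e+00]), 'force': array([-1.84447243,  0.28304768,  8.27828165]), 'moment': array([ 0.03655277,  0.54898297, -0.03500311]), 'grip_width': 0.01618265308797304}
```

View pics/s2.png

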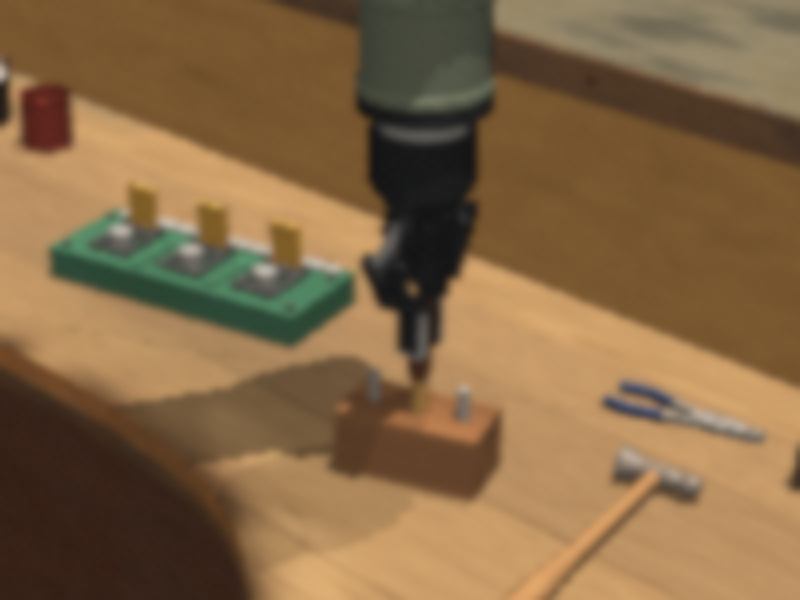

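The grip has closed on the handle at (418,350). I'll lift straight up.

Request:
carry_out([
  [0,0,-0.01,0,0,0,255],
  [0,0,-0.025,0,0,0,255],
  [0,0,-0.04,0,0,0,255],
  [0,0,-0.06,0,0,0,255],
  [0,0,-0.08,0,0,0,255],
  [0,0,-0.1,0,0,0,255],
  [0,0,-0.115,0,0,0,255],
  [0,0,-0.125,0,0,0,255],
  [0,0,-0.13,0,0,0,255],
  [0,0,-0.13,0,0,0,255],
], force=100)

```text
clock: 3.95
position: [0.4674, -0.2725, 0.2282]
tool_rot: [-3.142, -0.0, 1.81]
force: [1.1, -0.3, -1.2]
grip_width: 0.016
```

Run:
```python
from h import *
from workcell import telemetry
s=telemetry.observe();print(s["clock"],s["position"],s["tool_rot"],s["force"],s["grip_width"])
for n in("scene","top"):
  p,d=imaging.grab_frame(n);cv2.imwrite(f"pics/{n}3.png",p)
  print(n,proj(n,s["position"]-[0,0,.094]),proj(n,s["position"]))
a=cv2.imread("pics/scene3.png")[150:300,215:415]
cv2.imwrite("pics/s3.png",cv2.resize(a,None,fx=4,fy=4,interpolation=2))
```

```text
3.95 [ 0.46744044 -0.27250261  0.22824541] [-3.14153988e+00 -8.24255149e-05  1.80975664e+00] [ 1.14034087 -0.29611407 -1.2394059 ] 0.016044642715636194
scene [319.14397609 225.75114505] [319.66720028 195.55431727]
top [360.77573316 233.33559912] [366.97256856 230.86967152]
```

View pics/s3.png

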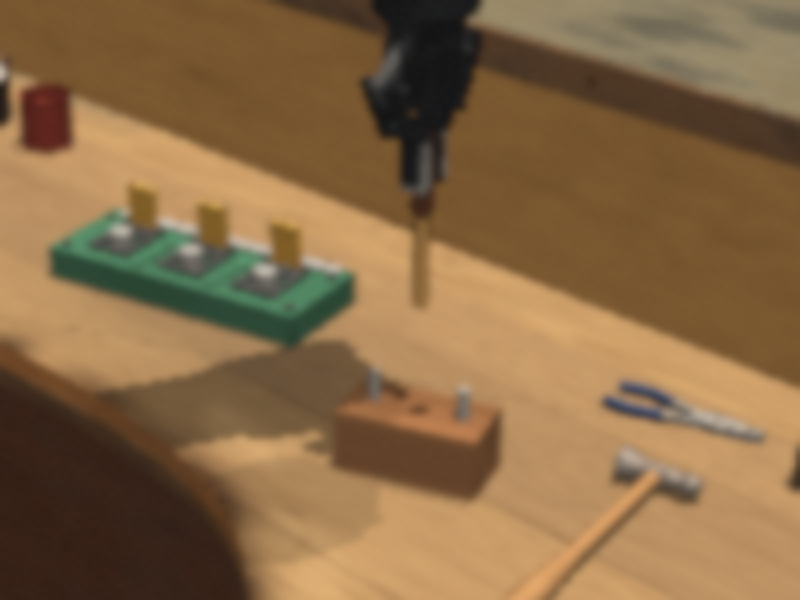

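The rod hangs straight, with its foot at zoom (419,307), and the stand's hole is empty. The predicted foot pixel agrees within 1 px, with the foot 94 mm below the TCP. I'll move over the left bolt.

Request:
carry_out([
  [0.025,0.01,0,0,0,0,255],
  [0.075,0.03,0,0,0,0,255],
  [0.13,0.05,0,0,0,0,255],
  [0.185,0.07,0,0,0,0,255],
  [0.24,0.09,0,0,0,0,255],
  [0.295,0.11,0,0,0,0,255],
  [0.345,0.13,0.01,0,0,0,255],
  [0.375,0.141,0.02,0,0,0,255],
  [0.386,0.145,0.03,0,0,0,255],
  [0.386,0.145,0.03,0,0,0,255],
])

```text
clock: 5.3
position: [0.5165, 0.1366, 0.1973]
tool_rot: [-3.14, 0.0, 1.81]
force: [-0.7, -0.7, -1.2]
grip_width: 0.0157
```

Request:
carry_out([
  [0,0,0,0,0,0,255],
])

```text
clock: 5.42
position: [0.5171, 0.1354, 0.1984]
tool_rot: [-3.141, 0.001, 1.808]
force: [-0.5, -0.3, -0.5]
grip_width: 0.016
```

Run:
```python
from h import *
from workcell import telemetry
s=telemetry.observe();print(s["clock"],s["position"],s["tool_rot"],s["qpos"].round(2),s["force"],s["grip_width"])
print(delta(s["position"],s["tool_rot"],[.5168,.137,.145],[np.pi,0,1.81]))
for n in("scene","top"):
  p,d=imaging.grab_frame(n);cv2.imwrite(f"pics/{n}4.png",p)
  print(n,proj(n,s["position"]-[0,0,.094]),proj(n,s["position"]))
a=cv2.imread("pics/scene4.png")[150:250,215:365]
cv2.imwrite("pics/s4.png",cv2.resize(a,None,fx=5,fy=5,interpolation=2))
a=cv2.imread("pics/top4.png")[170:260,210:345]
cv2.imwrite("pics/t4.png",cv2.resize(a,None,fx=5,fy=5,interpolation=2))
```

```text
5.425 [0.51711775 0.13539017 0.19839142] [-3.14134704e+00  5.50073838e-04  1.80814969e+00] [ 0.04  0.46 -0.55  1.85  0.3   0.91 -0.41] [-0.46455346 -0.30267413 -0.45383971] 0.016019246369377797
[ 0.0017  0.0001  0.0534 -0.0002  0.0005 -0.0019]
scene [243.78177047 191.57728037] [242.39945786 166.39386369]
top [238.91686889 221.45526169] [236.50092698 218.22543307]
```

View pics/s4.png

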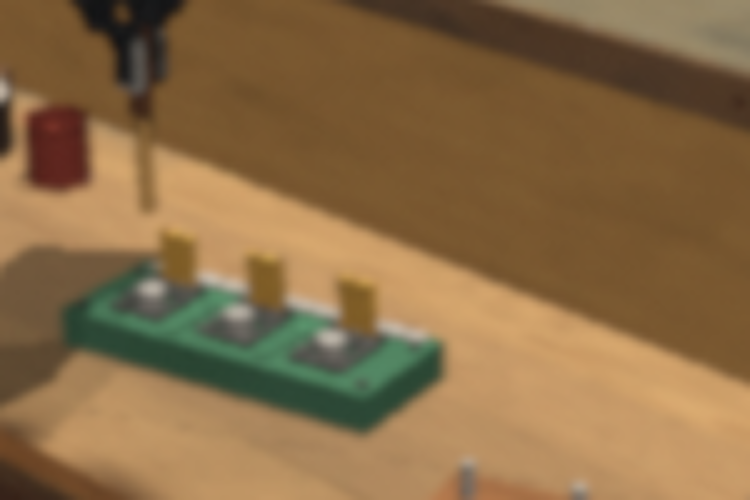

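View pics/t4.png

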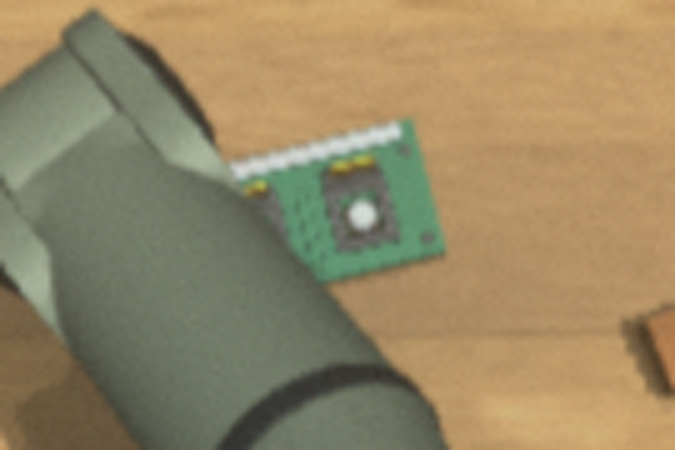

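In the scene view the rod foot is at zoom (148,212), above the left head at (152,290), and the forearm covers the left of the top view. The alignment looks good, so I'll lower to just above contact and then press gently.

Request:
carry_out([
  [0.002,0,0.02,0,0,0,255],
  [0.002,0,0.04,0,0,0,255],
  [0.002,0,0.052,0,0,0,255],
  [0.002,0,0.056,0,0,0,255],
  [0.002,0,0.059,0,0,0,255],
  [0.002,0,0.061,0,0,0,255],
  [0.002,0,0.061,0,0,0,255],
])

```text
clock: 6.4
position: [0.5171, 0.139, 0.1384]
tool_rot: [3.14, 0.0, 1.81]
force: [-2.6, -0.8, 12.5]
grip_width: 0.0157
```

Run:
```python
from h import *
p,d=imaging.grab_frame("scene");cv2.imwrite("pics/s5.png",cv2.resize(p[150:250,215:365],None,fx=5,fy=5,interpolation=2))
```

```text
(no output)
```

View pics/s5.png

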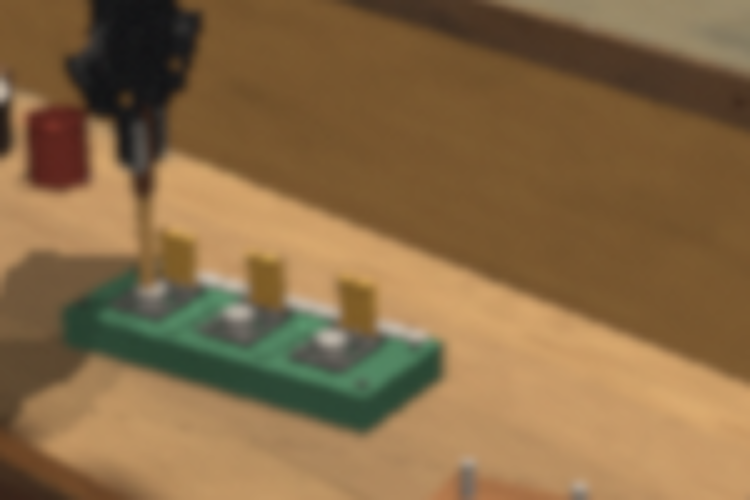

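The rod stands on the left head, about 2 mm from its centre. It stopped dead with 12 N, so this bolt is tight. I'll move on to the middle bolt.

Request:
carry_out([
  [0,0,-0.012,0,0,0,255],
  [-0.01,0,-0.027,0,0,0,255],
  [-0.045,0,-0.027,0,0,0,255],
  [-0.075,0,-0.027,0,0,0,255],
  [-0.0795,0,-0.02,0,0,0,255],
  [-0.0795,0,-0.008,0,0,0,255],
  [-0.0795,0,-0.003,0,0,0,255],
  [-0.0795,0,-0.001,0,0,0,255],
  [-0.0795,0,0,0,0,0,255],
  [-0.0795,0,0,0,0,0,255],
])

```text
clock: 7.7
position: [0.5355, 0.0624, 0.1383]
tool_rot: [3.141, 0.0, 1.811]
force: [-4.9, -1.0, 18.2]
grip_width: 0.0159
```

Run:
```python
from h import *
p,d=imaging.grab_frame("scene");cv2.imwrite("pics/s6.png",cv2.resize(p[150:250,215:365],None,fx=5,fy=5,interpolation=2))
```

```text
(no output)
```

View pics/s6.png

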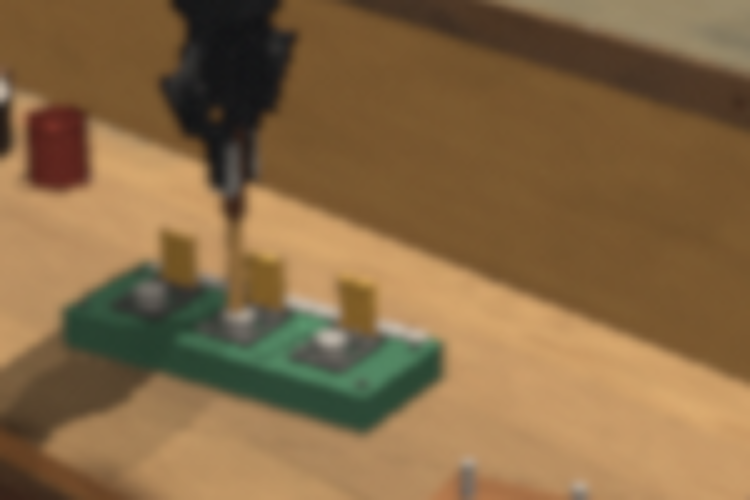

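The middle bolt also stopped dead, with 18 N at the same height, so it is tight. On to the right bolt.

Request:
carry_out([
  [0,0,-0.012,0,0,0,255],
  [-0.01,0,-0.027,0,0,0,255],
  [-0.045,0,-0.027,0,0,0,255],
  [-0.075,-0.001,-0.027,0,0,0,255],
  [-0.079,-0.001,-0.02,0,0,0,255],
  [-0.079,-0.001,-0.008,0,0,0,255],
  [-0.079,-0.001,-0.003,0,0,0,255],
  [-0.079,-0.001,-0.001,0,0,0,255],
  [-0.079,-0.001,0,0,0,0,255],
  [-0.079,-0.001,0,0,0,0,255],
])

```text
clock: 9.0
position: [0.5531, -0.0153, 0.1374]
tool_rot: [3.141, 0.0, 1.81]
force: [-0.1, 0.0, -1.3]
grip_width: 0.0158
```

There is almost no resistance here, so this looks like the loose bolt. I'll follow it down.

Request:
carry_out([
  [0,0,0.002,0,0,0,255],
  [0,0,0.004,0,0,0,255],
  [0,0,0.0055,0,0,0,255],
  [0,0,0.0065,0,0,0,255],
  [0,0,0.0065,0,0,0,255],
])

```text
clock: 9.62
position: [0.5539, -0.0154, 0.1322]
tool_rot: [3.14, 0.001, 1.81]
force: [-4.6, -0.3, 25.2]
grip_width: 0.0156
```

Run:
```python
from h import *
p,d=imaging.grab_frame("scene");cv2.imwrite("pics/s7.png",cv2.resize(p[150:250,215:365],None,fx=5,fy=5,interpolation=2))
```

```text
(no output)
```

View pics/s7.png

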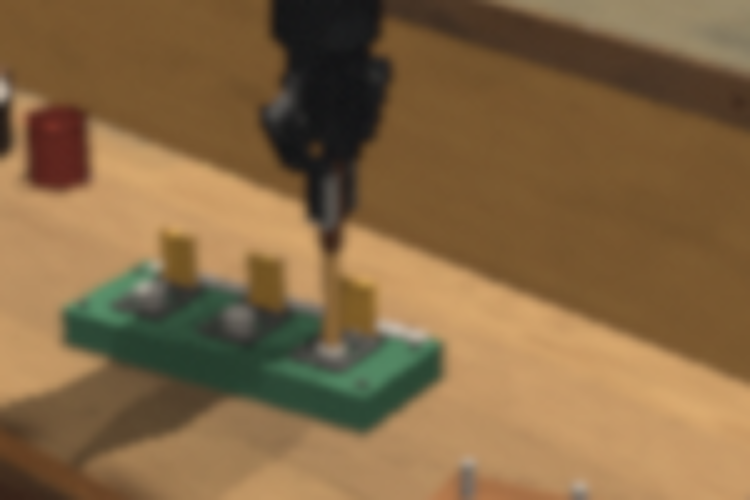

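The right bolt has sunk about 6 mm and now stops with 25 N, so it is the loose one. Next I'll raise the foot to about 52 mm and push along the foot's +x.

Request:
carry_out([
  [0,0,-0.008,0,0,0,255],
  [0,0,-0.015,0,0,0,255],
  [0,0.008,-0.015,0,0,0,255],
  [0,0.018,-0.015,0,0,0,255],
  [0,0.025,-0.015,0,0,0,255],
  [0,0.031,-0.015,0,0,0,255],
  [0,0.037,-0.015,0,0,0,255],
  [0,0.042,-0.015,0,0,0,255],
  [0,0.046,-0.015,0,0,0,255],
  [0,0.046,-0.015,0,0,0,255],
], force=110)

```text
clock: 10.92
position: [0.5983, -0.0044, 0.146]
tool_rot: [3.141, -0.0, 1.81]
force: [-1.3, -1.0, 1.4]
grip_width: 0.0158
```

Run:
```python
from h import *
for n,b in(("scene",(150,250,215,365)),("top",(170,260,210,345))):
  p,d=imaging.grab_frame(n);cv2.imwrite(f"pics/{n}8.png",cv2.resize(p[b[0]:b[1],b[2]:b[3]],None,fx=5,fy=5,interpolation=2))
```

```text
(no output)
```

View pics/scene8.png

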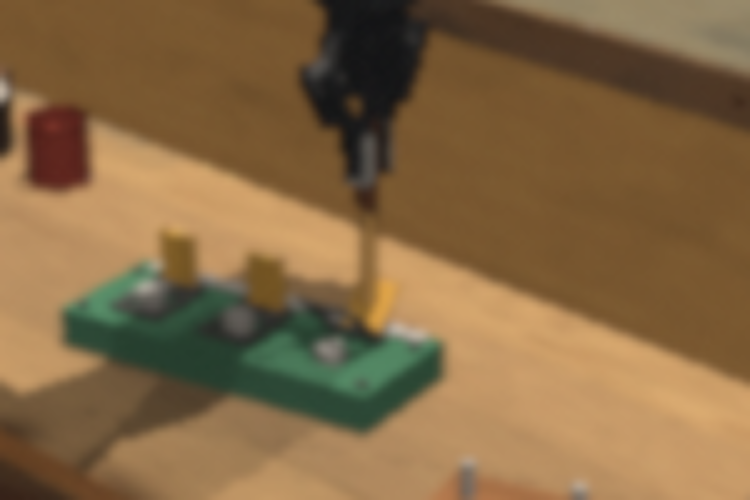

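View pics/top8.png

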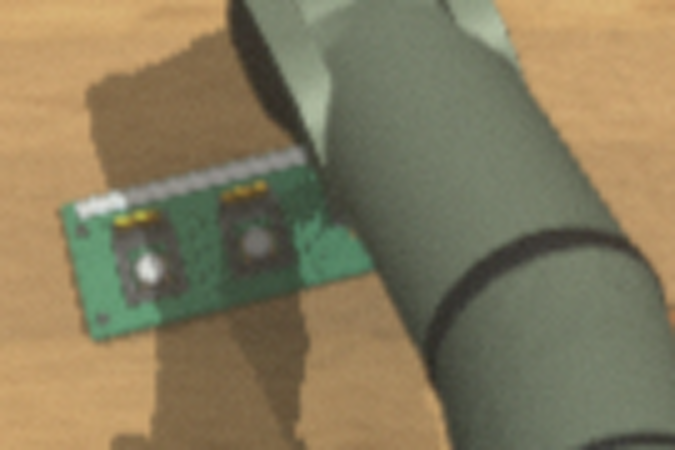

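The right cap is tipping, with its tab at (378,305) leaning back, while the other two caps are flat. My geometry gives about 0.82 rad, so I'll push 7 mm further for margin.

Request:
carry_out([
  [0,0.003,0,0,0,0,255],
  [0,0.006,0.001,0,0,0,255],
  [0,0.007,0.001,0,0,0,255],
  [0,0.007,0.001,0,0,0,255],
  [0,0.007,0.001,0,0,0,255],
])

```text
clock: 11.65
position: [0.6046, -0.0029, 0.1448]
tool_rot: [3.141, 0.0, 1.81]
force: [-1.8, -1.2, -0.2]
grip_width: 0.0158
```

Run:
```python
from h import *
from workcell import telemetry
from scipy.optimize import brentq
s=telemetry.observe();P=s["position"];print(P,s["force"],s["tool_rot"])
ex=np.array([.971,.237]);ey=np.array([-.237,.971]);B=np.array([.5538,-.0145])
d=(P[:2]-B)@ex;off=(P[:2]-B)@ey;h=P[2]-.0935-.0325
print("advance",d,"lat",off,"h",h)
for dd in(-.003,0,.003):
  for dh in(-.002,0,.002): print(dd,dh,round(brentq(lambda t:(h+dh)*np.tan(t)-.002/np.cos(t)-(d+dd+.006-.034),.1,1.3),3))
H=B+.034*ex
for t in(.6,.785,.95,1.1):
  c=np.r_[H+ex*.042*np.sin(t),.0325+.042*np.cos(t)]
  f=np.r_[H-ex*.056*np.cos(t),.0325+.056*np.sin(t)]
  for nm,c0 in(("tab",c),("front",f)): print(t,nm,[((proj("scene",c0+np.r_[k*ey,0])-[215,150])*5).round().tolist() for k in((.016,-.016) if nm=="tab" else (.023,-.023))])
p,d=imaging.grab_frame("scene");cv2.imwrite("pics/s9.png",cv2.resize(p[180:240,265:345],None,fx=10,fy=10,interpolation=2));cv2.imwrite("pics/s9full.png",p)
```

```text
[ 0.60455623 -0.00288658  0.14484408] [-1.80554652 -1.20086332 -0.18267596] [3.14149278e+00 1.94043480e-05 1.80978902e+00]
advance 0.052036681143818944 lat -0.0007525992762393283 h 0.018844082483411573
-0.003 -0.002 0.97
-0.003 0 0.911
-0.003 0.002 0.858
0 -0.002 1.028
0 0 0.971
0 0.002 0.919
0.003 -0.002 1.076
0.003 0 1.023
0.003 0.002 0.973
0.6 tab [[354.0, 269.0], [393.0, 279.0]]
0.6 front [[289.0, 307.0], [346.0, 322.0]]
0.785 tab [[359.0, 272.0], [397.0, 282.0]]
0.785 front [[295.0, 293.0], [351.0, 308.0]]
0.95 tab [[362.0, 277.0], [401.0, 287.0]]
0.95 front [[300.0, 281.0], [357.0, 296.0]]
1.1 tab [[365.0, 282.0], [403.0, 292.0]]
1.1 front [[306.0, 272.0], [363.0, 286.0]]
```

View pics/s9.png

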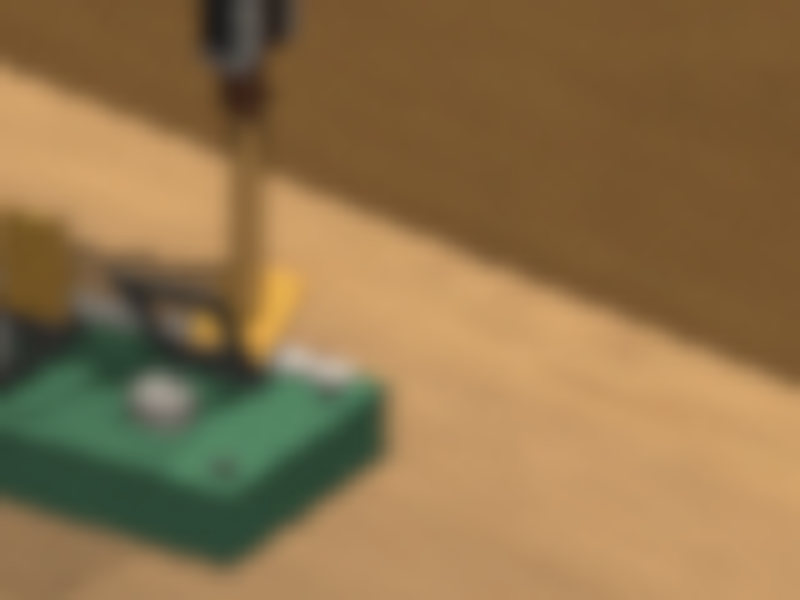

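View pics/s9full.png

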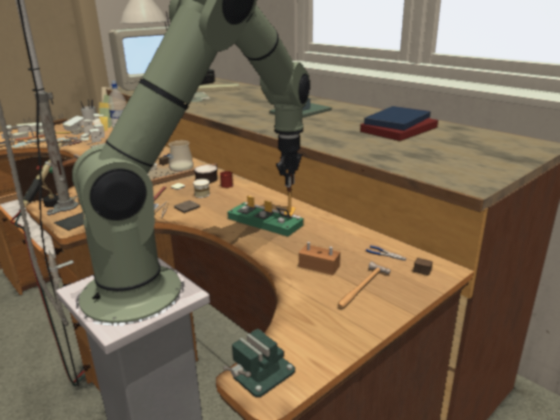

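The cap stands open with the rod holding the tab. The tab's top right corner at zoom (298,270) maps to (399,285) in the prediction grid, against (401,287) for 0.95 rad. The front edge at (305,286) against (300,281) agrees. I'll hand it in.

Run:
```python
from workcell import ticket
print(ticket.job_done())
```

```text
the job is handed in; nothing more can be done
None
```

The loose bolt is the right one, and I handed the job in with the rod holding its cap open, at 11.7 s on the clock.

- **Tapping:** I pulled the rod from the stand and tapped left, middle, right. The left and middle bolts stopped dead at 12 N and 18 N. The right bolt sank about 6 mm, then stopped at 25 N.
- **Cap:** I pushed the right cap's yellow tab back with the rod. The cap stands at about 0.95 rad (54°). The rod-position calculation gave 0.97 rad (0.86–1.08 allowing for errors of a few mm), and the tab and front-edge pixels in the scene image fit 0.95. The rod was pushing with about 2 N.
- **Other things:** The last scene picture showed the other two caps shut and the rest of the bench looking unmoved, judged by eye. The forearm hid the right cap in the top view, so the final cap check rests on the scene camera and the rod position.

No check failed. The only disagreement was 1–2 mm between the two cameras on the bolt positions, well inside the width of the bolt heads.

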